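# Knock the tart press unlocked and hold its top plate open

## Robot

A 6-joint arm with a two-finger parallel gripper is mounted at the origin on the work surface. World frame = base frame: x ahead of the robot, y to its left, z up, the work surface at z = 0. Lengths are in m, angles in rad, forces in N, time in s.
With the tool pointing down it reaches from about 0.25 to 0.775 m from the base axis. Payload 4 kg.
Tool frame: the origin (TCP) lies between the finger pads, 19 mm behind the fingertips; this is the grasp point; z points along the fingers, y is the line along which they close (so a half turn about z gives the same grasp; the last joint's range is limited). The gripper opens to 94 mm and grips with 3 to 60 N. Pads are 16 mm wide; open, the fingers measure 119 mm over their backs; the gripper's body (75 mm by 177 mm) begins 78 mm behind the grasp point.
Start: joints at [-1.301, 0.087, 1.371, -0, 1.684, -0.103], TCP at [0.2, -0.512, 0.224] pointing down, gripper open.
Joint ranges: [-3.1, 3.1], [-0.76, 2.03], [0.27, 2.55], [-1.08, 4.22], [0.17, 2.65], [-2.57, 2.57]. Speed limits (rad/s): [2.79, 2.79, 3.14, 3.14, 3.14, 3.14].

## Interface

Orientations are given as a 3x3 rotation matrix whose columns are the frame's x, y, z axes.
In Python, from rig import get_state, vision, arm gives the robot as it stands.
- The arm moves only by the tool jog_arm, never from a script. Its argument "steps" is one flat list of numbers, 5 for each row, row after row: the shift along the tool's x, y, z each as a share of 0.1 m, from -1 to 1, then the turn about the tool's z as a share of 45 degrees, from -1 to 1, then the opening, from 0 (shut) to 1 (fully open). A call has 1 to 20 rows; each row is the pose to reach, as a shift and turn from the pose commanded when the call began, along the tool's axes at that moment; what a row does not reach only later rows make up. A row lasts 1/12 s, in which the tool goes at most 41.7 mm and 7.16 degrees, less where a joint would pass 70% of its speed; a pose out of reach is approached as far as the arm can. A call with a number of a shift or a turn outside -1 to 1 is refused whole. A call with a gripper value outside its range is refused whole. The fingers move at their own pace and stop on an object; "grip_force" is the grip in N (left out, the last holds). Time passes only in rows, so rows that repeat a pose let the fingers close. It gives the time, the measured TCP pose, the force, the opening and the grip force at its end, in the units of the state.
- get_state(): the state, without advancing time (a new reading comes with each control period).
- vision.read_camera(name): name is "side" or "top" or "wrist"; returns the picture (420x560x3 uint8, red, green, blue); there is no depth.
- vision.camera_info(name): a dict with "K" (3x3 intrinsics, pixels), "dist" ([k1, k2, p1, p2, k3] as OpenCV has them; the pictures are not rectified), "origin" and "orientation" of the camera in the world. Camera axes: x right, y up, looking along -z (the intrinsics and any distortion apply to the point x, -y, -z); pixel columns grow to the right and rows downward; lengths in m; the calibration is good to about 2 mm. A picture is of the moment at which its call begins: read the wrist's pose just before it. camera_info takes no time and is no camera call; for the wrist camera it gives the pose at the moment of the call.
- arm.finish_job(): hands the job in; it is judged then, once.
Trained networks look in the newest picture that a camera, given by its name, has taken for a name from the list of things; names that differ only in an ending like _2 or _b are one class to them, and where a whole thing is asked for, a point or a joint stands for the part that bears it (a point fixed in the world has none). Each returns a list of dicts, best first, with "p" (0 to 1); they miss things now and then, are a little off and sometimes report something else, mostly with a low value. They report only what shows in the picture. A call takes as long as a camera call. They do not tell look-alikes from the thing itself.
- vision.spot_in(camera, query): "box" ([left, top, right, bottom] as shares, 0 to 1, of the picture: columns of its width, rows of its height, round what is visible of it).
- vision.pinpoint(camera, query): "xy" ([column, row] as shares, 0 to 1, of the picture: columns of its width, rows of its height: a listed point, or the origin of a listed thing).
The state is a dict: "clock": time; "joints": joint angles; "dq": joint speeds; "joint_efforts": joint torques, N m; "tcp_pos": TCP position; "orientation": TCP orientation; "force": force on the tool from outside, world axes, zero at the start; "wrist_torque": the same for the moment, N m; "grip_width": finger opening in m; "gripper_force": force on a finger pad.
Only numpy, scipy, OpenCV 4.12 (cv2) and the standard library are available. Lean on these libraries where they do the work, as an engineer would, in place of code of your own. Each camera call takes 0.05 s, during which the arm holds its last target. There are 200 camera calls.

## Task

Pick up the wooden mallet and, holding it, drive the red lock pin of the tart press fully down with it - touch the pin with nothing but the mallet - then stand the mallet back upright on the table. Now lift the press's hinged top plate by its handle to 60 degrees from level and finish while still holding it steady there with the gripper, clear for the baker to take out the tart shell; the plate falls shut if let go. Leave everything else on the table where it is.

Things in the scene. Friction and masses are not known exactly. Their poses are not given: they have to be found in the camera images.
- press: grey tart-shell press, fixed. Base block 220 (x) x 200 (y) x 50 mm tall; origin at the centre of its underside, z up, x from the handle side to the hinge side (away from the robot, turned up to 20 degrees). At its left (+y) side, centred at (-60, +125) mm, stands a dark steel latch housing 40 x 40 mm, 95 mm tall, carrying the red lock pin
- lid (a joint): opening angle of the press's aluminium top plate, rad: 0 shut and level, grows as the handle side swings up about the far hinge, stop at 1.40. Plate 190 mm deep, 180 wide, 12 thick, its top 86 mm above the table when shut; about 0.7 kg with handle. Free hinge: it falls shut from any angle when let go. While the pin is up a brass bolt over a tab at the plate's left edge keeps it shut
- lid_hinge (a point): point on the hinge line of the top plate, at its middle: (100, 0, 80) mm in the press frame; the hinge line runs along the press's y axis
- lid_grip (a point): handle of the top plate: black round bar 14 mm thick, 124 mm long along the hinge; this point is the bar's middle, 245 mm from the hinge line along the plate and 12 mm above its mid-plane (92 mm above the table when shut). Steel arms 55 mm either side of the middle join it to the plate; between bar and plate edge 43 mm are free, open below. Turns with the plate; can turn between the pads
- pin (a joint): how far the lock pin is pushed down, m: 0 to 0.002 at the start (up, locked), 0.015 at its stop (fully down, bolt withdrawn). It is stiff: about 8 N of friction plus a spring growing to 3 N (about 11 N in all to push it home), and it stays where it is left
- pin_top (a point): centre of the top face of the lock pin's red round cap, 22 mm in diameter, 6 mm thick; 117 mm above the table when fully up, 102 mm when fully down (then 7 mm above the latch housing)
- mallet: pale wooden turned mallet standing on its head, handle up, front left or front right of the press: head 54 mm in diameter at its flat striking face (60 at its widest), 56 mm tall; round handle 23 mm in diameter from 64 to 135 mm above the face; about 0.28 kg; origin at the centre of the striking face (its underside), z along the handle
- shaker: flour shaker: closed steel can 70 mm in diameter, 103 mm tall, dark steel cap with tiny holes; origin at the centre of its underside. A bystander, stands at one of the same two spots as the mallet
- rolling_pin: tapered brown wooden rolling pin, 420 mm long, 42 mm thick, lying along its x axis at the left; origin under its middle. A bystander
- ruler: flat steel ruler 360 x 32 x 4 mm at the left edge; origin under its middle. A bystander
- bowl: empty glass bowl 140 mm wide, 60 mm tall, far left; origin at the centre of its underside. A bystander
- tins: stack of round metal tart tins, 86 mm in diameter, 50 mm tall, far right; origin at the centre of its underside. A bystander
- cutter: copper ring cutter 80 mm in diameter, 45 mm tall, right; origin at the centre of its underside. A bystander
- jar: amber glass jar with wooden cap, 80 mm in diameter, 120 mm tall, right; origin at the centre of its underside. A bystander
Not all that is in view belongs to the job. Leave any blue look-alike of the mallet alone.

How it is judged:
By the outcome, as a careful person would: the job done as asked, in the order asked, and still so for the second after the job is handed in, while the arm keeps its last pose, push and grip.
It also fails if it takes over 64 s, if anything falls off the work surface, if the arm or the gripper's body presses on something with over 40 N, if the wrist force passes 120 N, or if a joint passes its speed limit or range.

## Working session

There is one attempt and no reset: what is moved stays moved. The work goes in short steps, Python scripts to look and compute and a tool call to move; the robot and the scene stay as the last step left them, time stands still between calls to the robot, and variables do not carry over. Pictures are saved under pics/ and viewed, at most 10 in all, crops included, and the job is handed in when it is done.

Besides the shell and the picture viewer there is one more tool, called after "Emit:" by a JSON object that holds its "method" and its "body". jog_arm: Moves the arm, as the interface text tells. Its arguments: {"type":"object","properties":{"steps":{"type":"array","items":{"type":"number"}},"grip_force":{"type":"number"}},"required":["steps"]}

```bash
ls; mkdir -p pics
python3 - <<'E'
from rig import get_state, vision
import cv2,numpy as np
s=get_state(); print(s['clock'],s['tcp_pos'],s['orientation'])
ims=[]
for c in ('top','side'):
    im=vision.read_camera(c); cv2.imwrite(f'pics/{c}0.png',im[:,:,::-1])
    i=vision.camera_info(c); print(c,i)
    for q in ('press','pin_top','lid_hinge','lid_grip','mallet','shaker'):
        r=vision.pinpoint(c,q); print(q,[(round(d['p'],2),np.round(np.array(d['xy'])*[560,420],1).tolist()) for d in r[:3]])
E
```

```text
pics
0.0 [ 0.20017286 -0.51173887  0.2231324 ] [[ 9.31317680e-01  3.64207384e-01 -6.00764934e-04]
 [ 3.64207824e-01 -9.31315355e-01  2.09052220e-03]
 [ 2.01882016e-04 -2.16574358e-03 -9.99997634e-01]]
top {'K': array([[523.47228327,   0.        , 268.44893779],
       [  0.        , 523.47228327, 198.65251614],
       [  0.        ,   0.        ,   1.        ]]), 'dist': array([-0.05666448,  0.        ,  0.        ,  0.        ,  0.        ]), 'origin': array([0.28517884, 0.07296355, 1.57817219]), 'orientation': array([[ 0.01988705,  0.98226735, -0.18642791],
       [-0.99978304,  0.01838256, -0.00979544],
       [-0.00619471,  0.18658226,  0.98241981]])}
press []
pin_top [(0.63, [235.5, 180.0])]
lid_hinge [(0.71, [295.4, 147.5])]
lid_grip [(0.91, [264.8, 226.4])]
mallet [(0.65, [364.9, 246.1]), (0.55, [401.3, 239.2]), (0.51, [444.6, 177.3])]
shaker [(0.67, [205.7, 242.4])]
side {'K': array([[494.54558506,   0.        , 282.40844332],
       [  0.        , 494.54558506, 207.00234581],
       [  0.        ,   0.        ,   1.        ]]), 'dist': array([-0.16749988,  0.        ,  0.        ,  0.        ,  0.        ]), 'origin': array([-0.29579448,  0.97355818,  0.77195139]), 'orientation': array([[-0.7281729 ,  0.30754451, -0.61251988],
       [-0.68506155, -0.35439185,  0.63647238],
       [-0.02132846,  0.88307576,  0.46874546]])}
press [(0.62, [276.7, 232.2]), (0.31, [200.2, 328.7])]
pin_top [(0.6, [242.7, 215.1])]
lid_hinge [(0.62, [260.5, 194.8])]
lid_grip [(0.59, [299.0, 220.6])]
mallet [(0.77, [372.8, 220.4]), (0.72, [387.5, 205.8])]
shaker [(0.68, [260.6, 288.6])]
```

View pics/top0.png

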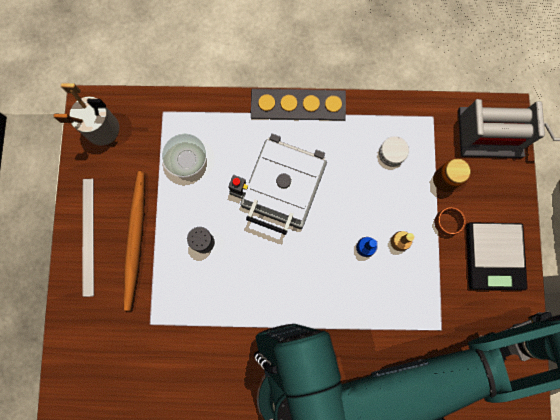

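View pics/side0.png

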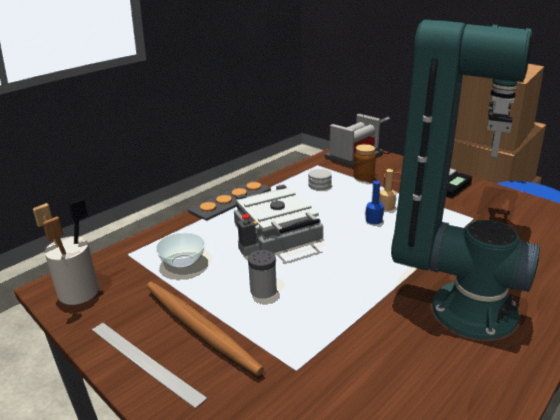

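The top picture shows the pale wooden mallet at (402,240), its blue look-alike at (367,246), the amber jar at (456,173), the press at (284,182), the red pin at (237,182) and the handle at (267,227). In the side picture the mallet is at (388,195), the blue one at (375,205), and the pin at (245,216).
Things that could be taken for the mallet, in the top picture: blue mallet (367,246), jar (456,173) and shaker (200,239). I choose the pale one at (402,240), and will check it in a close crop.

```bash
cat > h.py <<'E'
import numpy as np, cv2
from rig import get_state, vision
def ray(cam,px,info=None):
    i=info or vision.camera_info(cam)
    u=cv2.undistortPoints(np.array([[px]],float),i['K'],i['dist'])[0,0]
    return i['origin'], i['orientation']@np.array([u[0],-u[1],-1.])
def atz(cam,px,z,info=None):
    o,d=ray(cam,px,info); return o+d*(z-o[2])/d[2]
def tri(obs,infos=None):
    A=np.zeros((3,3));b=np.zeros(3);R=[]
    for k,(c,p) in enumerate(obs):
        o,d=ray(c,p,infos[k] if infos else None);d=d/np.linalg.norm(d);P=np.eye(3)-np.outer(d,d);A+=P;b+=P@o;R.append((P,o))
    x=np.linalg.solve(A,b); return x,[np.linalg.norm(P@(x-o)) for P,o in R]
def proj(cam,X,info=None):
    i=info or vision.camera_info(cam); c=i['orientation'].T@(np.array(X)-i['origin'])
    p=np.array([[[c[0],-c[1],-c[2]]]]);return cv2.projectPoints(p,np.zeros(3),np.zeros(3),i['K'],i['dist'])[0].ravel()
E
python3 - <<'E'
from h import *
t=cv2.imread('pics/top0.png');s=cv2.imread('pics/side0.png')
a=cv2.resize(t[215:270,340:430],None,fx=6,fy=6,interpolation=2); b=cv2.resize(t[120:245,220:335],None,fx=4,fy=4,interpolation=2); 
c=cv2.resize(s[155:235,350:420],None,fx=5,fy=5,interpolation=2); d=cv2.resize(s[175:270,225:335],None,fx=4,fy=4,interpolation=2)
W=np.zeros((600,800,3),np.uint8)
W[:165*1,:270]=cv2.resize(t[215:270,340:430],None,fx=3,fy=3); W[180:580,:350]=c
W[:250*1,360:360+345]=cv2.resize(t[120:245,220:335],None,fx=3,fy=2); W[255:255+285,360:360+330]=cv2.resize(d,(330,285))
cv2.imwrite('pics/crop1.png',W)
for n,im in (('top',t),('side',s)):
    h=cv2.cvtColor(im,cv2.COLOR_BGR2HSV)
    m=((h[...,0]<8)|(h[...,0]>172))&(h[...,1]>170)&(h[...,2]>110)
    k,l,st,ce=cv2.connectedComponentsWithStats(m.astype(np.uint8))
    for j in range(1,k):
        if st[j,4]>15 and 200<ce[j][0]<300: print(n,st[j],ce[j])
print('pin',tri([('top',(235.5,180)),('side',(242.7,215.1))]))
print('hinge',tri([('top',(295.4,147.5)),('side',(260.5,194.8))]))
print('grip',tri([('top',(264.8,226.4)),('side',(299,220.6))]))
print('mallet',tri([('top',(401.3,239.2)),('side',(387.5,205.8))]))
for n,p,z in (('pin',(235.5,180),.117),('hinge',(295.4,147.5),.08),('grip',(264.8,226.4),.092),('mallet',(401.3,239.2),0),('shaker',(205.7,242.4),0)): print(n,atz('top',p,z))
E
```

```text
top [233 178   7   7  43] [235.97674419 181.11627907]
side [242 214   7   5  25] [245.24 216.  ]
pin (array([0.61684149, 0.18384088, 0.11158168]), [np.float64(0.0007630465940085685), np.float64(0.0007630465940086178)])
hinge (array([0.72711656, 0.01028972, 0.07305587]), [np.float64(0.0005999599010253989), np.float64(0.0005999599010254464)])
grip (array([0.48502436, 0.09695237, 0.10609738]), [np.float64(0.0009171886945982216), np.float64(0.0009171886945982831)])
mallet (array([ 0.46417264, -0.32055338, -0.00720473]), [np.float64(0.004410984738802696), np.float64(0.004410984738802662)])
pin [0.61503051 0.18291884 0.117     ]
hinge [0.72555245 0.01095998 0.08      ]
grip [0.48619843 0.09661476 0.092     ]
mallet [ 0.4671024  -0.31646592  0.        ]
shaker [0.44635538 0.27591042 0.        ]
```

View pics/crop1.png

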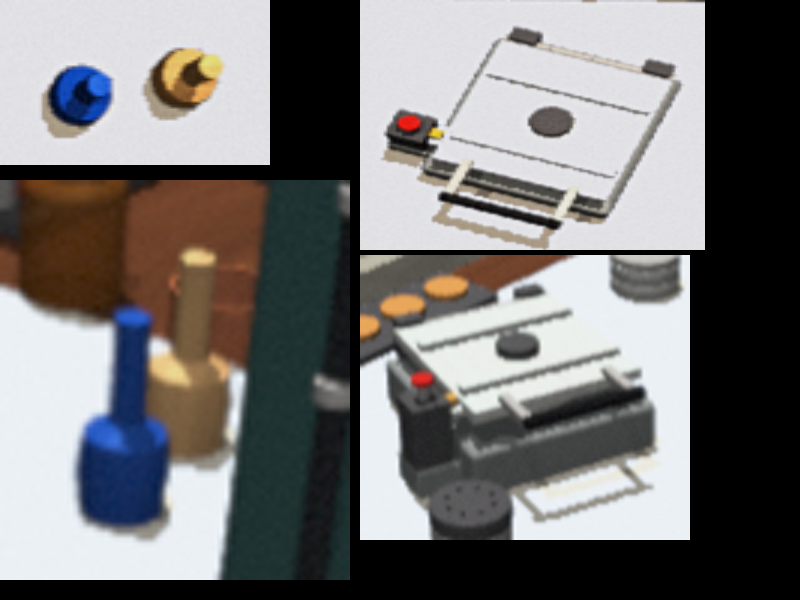

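The crop confirms it: the pale mallet stands handle up, with the blue one about 80 mm to its left, clearly a separate object. The pin cap is red and the brass bolt lies over the lid tab. Next I fit the press pose to several image points.

```bash
cat >> h.py <<'E'
from scipy.optimize import least_squares
E
python3 - <<'E'
from h import *
I={c:vision.camera_info(c) for c in('top','side')}
obs=[('top',(-60,125,117),(236,180.6)),('side',(-60,125,117),(244.5,215.3)),
('top',(-145,62,92),(246.7,218.5)),('top',(-145,-62,92),(286.7,232)),('side',(-145,62,92),(280,231.7)),('side',(-145,-62,92),(319,221)),
('top',(-95,90,86),(241.7,200)),('top',(-95,-90,86),(301,222.5)),('top',(95,90,86),(265.7,140)),('top',(95,-90,86),(326.7,161))]
def W(v,P):
    P=np.array(P)/1e3;c,s=np.cos(v[2]),np.sin(v[2]);return np.array([v[0]+c*P[0]-s*P[1],v[1]+s*P[0]+c*P[1],P[2]])
f=lambda v:np.ravel([proj(c,W(v,P),I[c])-p for c,P,p in obs])
r=least_squares(f,[.63,.045,-.35],loss='soft_l1');print(r.x,np.degrees(r.x[2]));print(f(r.x).reshape(-1,2).round(1))
for n,P in dict(pin=(-60,125,117),grip=(-145,0,92),hinge=(100,0,80)).items(): print(n,W(r.x,P))
print('mallet top',tri([('top',(410,237.7)),('side',(389.4,170))]),atz('top',(410,237.7),.135))
print('blue top',atz('top',(340+99/3,215+84/3),.135), 'head widest pale',atz('top',(340+183/3,215+78/3),.045))
E
```

```text
[ 0.62400469  0.04487007 -0.34168136] -19.5769000111576
[[-0.5  1.3]
 [ 0.5 -1.2]
 [-1.  -0.1]
 [-0.5  1.6]
 [-0.6 -1.7]
 [-0.1 -2.1]
 [ 1.3 -0.6]
 [ 0.3 -1.4]
 [ 0.6  0.5]
 [-3.2  0.3]]
pin [0.6093571  0.18274845 0.117     ]
grip [0.48738676 0.09345547 0.092     ]
hinge [0.71822395 0.01136289 0.08      ]
mallet top (array([ 0.4566156 , -0.30887239,  0.13015805]), [np.float64(0.00010370866668191329), np.float64(0.00010370866668193052)]) [ 0.45613019 -0.30754099  0.135     ]
blue top [ 0.43963237 -0.20424077  0.135     ] head widest pale [ 0.45657865 -0.30433946  0.045     ]
```

Emit:
{"method": "jog_arm", "body": {"steps": [0.1, -0.03, 0, -0.1, 0.6, 0.3, -0.1, 0, -0.25, 0.6, 0.6, -0.2, 0, -0.4, 0.6, 0.9, -0.3, 0, -0.55, 0.6, 1, -0.31, 0, -0.7, 0.6, 1, -0.31, 0, -0.85, 0.6, 1, -0.31, 0, -1, 0.6, 1, -0.31, 0, -1, 0.6], "grip_force": 40}}

```text
clock: 1.37
tcp_pos: [0.2825, -0.4467, 0.2244]
orientation: [[0.398, 0.917, 0.0], [0.917, -0.398, -0.0], [-0.0, 0.0, -1.0]]
force: [-0.7, 0.0, 0.2]
grip_width: 0.0565
gripper_force: 0.0
```

```bash
cat >> h.py <<'E'
PRESS=(0.62400469,0.04487007,-0.34168136)
PIN=np.array([0.6094,0.1827]); MAL=np.array([.4565,-.3075])
def go(xyz,yaw=-19.58):
    s=get_state();R=s['orientation'];d=R.T@(np.array(xyz)-s['tcp_pos'])
    y=np.degrees(np.arctan2(R[1,1],R[0,1])); t=-((yaw-y+180)%360-180)
    print('t',round(s['clock'],2),'tcp',s['tcp_pos'].round(4),'shift',(d/.1).round(3),'turn',round(t/45,3),'F',np.round(s['force'],1),'w',round(s['grip_width'],4),round(s['gripper_force'],1))
E
python3 -c "
from h import *
go((.4565,-.3075,.224))"
```

```text
t 1.37 tcp [ 0.2825 -0.4467  0.2244] shift [1.97  1.041 0.004] turn -0.087 F [-0.7  0.   0.2] w 0.0565 0.0
```

Emit:
{"method": "jog_arm", "body": {"steps": [0.15, 0.08, 0, -0.05, 0.6, 0.4, 0.2, 0, -0.087, 0.6, 0.7, 0.37, 0, -0.087, 0.6, 0.95, 0.5, 0, -0.087, 0.6, 1, 0.53, 0, -0.087, 0.6, 1, 0.53, 0, -0.087, 0.6]}}

```text
clock: 1.87
tcp_pos: [0.3718, -0.3758, 0.2243]
orientation: [[0.337, 0.942, -0.0], [0.942, -0.337, -0.0], [-0.0, 0.0, -1.0]]
force: [-0.4, -0.2, -0.1]
grip_width: 0.0564
gripper_force: 0.0
```

```bash
python3 -c "
from h import *
go((.4565,-.3075,.224))
i=vision.camera_info('wrist');print(i['origin'],i['orientation'].round(3))
im=vision.read_camera('wrist');cv2.imwrite('pics/w1.png',im[:,:,::-1])
print('expected mallet top px',proj('wrist',(.4565,-.3075,.135),i),'base',proj('wrist',(.4565,-.3075,.05),i))"
```

```text
t 1.87 tcp [ 0.3718 -0.3758  0.2243] shift [0.928 0.568 0.003] turn -0.002 F [-0.4 -0.2 -0.1] w 0.0564 0.0
[ 0.39962903 -0.29831981  0.38500629] [[ 0.942  0.322  0.095]
 [-0.336  0.903  0.268]
 [ 0.    -0.284  0.959]]
expected mallet top px [364.50410194  92.04252209] base [343.80337911  95.78534981]
```

View pics/w1.png

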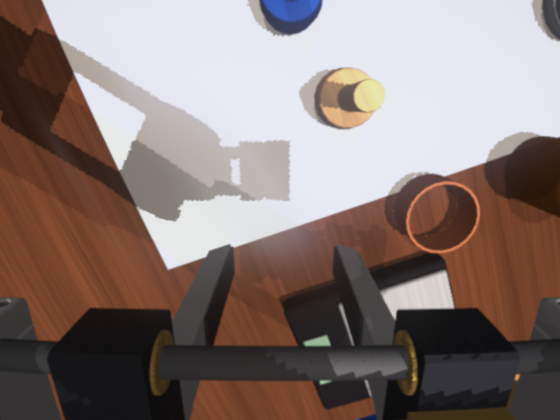

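The wrist picture shows the pale mallet's handle top at (369,96) and head at (346,97), with the blue one at (291,8), about 105 mm away. The copper cutter is at (443,217).

```bash
python3 -c "
from h import *
i=vision.camera_info('wrist')
print(i['K'][0],atz('wrist',(369,96),.135),atz('wrist',(346,97.5),.045))
go((.4575,-.3085,.224))
go((.4575,-.3085,.115))"
```

```text
[344.57878247   0.         283.15197449] [ 0.45776333 -0.31206971  0.135     ] [ 0.45783703 -0.31084929  0.045     ]
t 1.92 tcp [ 0.3708 -0.3767  0.2243] shift [0.935 0.586 0.002] turn -0.004 F [-0.   0.6 -1. ] w 0.0566 0.0
t 1.92 tcp [ 0.3708 -0.3767  0.2243] shift [0.935 0.586 1.092] turn -0.004 F [-0.   0.6 -1. ] w 0.0566 0.0
```

Emit:
{"method": "jog_arm", "body": {"steps": [0.15, 0.1, 0, 0, 0.6, 0.4, 0.25, 0, 0, 0.6, 0.7, 0.44, 0, 0, 0.6, 0.87, 0.55, 0, 0, 0.6, 0.92, 0.59, 0, 0, 0.6, 0.92, 0.59, 0.1, 0, 0.6, 0.92, 0.59, 0.3, 0, 0.6, 0.92, 0.59, 0.5, 0, 0.6, 0.92, 0.59, 0.7, 0, 0.6, 0.92, 0.59, 0.9, 0, 0.6, 0.92, 0.59, 1, 0, 0.6, 0.92, 0.59, 1, 0, 0.6]}}

```text
clock: 2.92
tcp_pos: [0.4544, -0.31, 0.1205]
orientation: [[0.34, 0.94, -0.006], [0.94, -0.34, 0.004], [0.002, -0.007, -1.0]]
force: [0.5, -0.5, 0.5]
grip_width: 0.0565
gripper_force: 0.0
```

```bash
python3 -c "
from h import *
go((.4575,-.310,.112))"
```

```text
t 2.92 tcp [ 0.4544 -0.31    0.1205] shift [0.01  0.03  0.085] turn -0.007 F [ 0.5 -0.5  0.5] w 0.0565 0.0
```

Emit:
{"method": "jog_arm", "body": {"steps": [0.01, 0.03, 0.08, 0, 0.6, 0.01, 0.03, 0.08, 0, 0.6, 0.01, 0.03, 0.08, 0, 0.1, 0.01, 0.03, 0.08, 0, 0, 0.01, 0.03, 0.08, 0, 0, 0.01, 0.03, 0.08, 0, 0, 0.01, 0.03, 0.08, 0, 0, 0.01, 0.03, 0.08, 0, 0, 0.01, 0.03, 0.08, 0, 0, 0.01, 0.03, 0.08, 0, 0], "grip_force": 45}}

```text
clock: 3.75
tcp_pos: [0.4607, -0.31, 0.1166]
orientation: [[0.337, 0.941, 0.0], [0.941, -0.337, -0.0], [-0.0, 0.0, -1.0]]
force: [0.5, -0.3, 0.8]
grip_width: 0.0222
gripper_force: 45.0
```

Emit:
{"method": "jog_arm", "body": {"steps": [0, 0, -0.05, 0, 0, 0, 0, -0.2, 0, 0, 0, 0, -0.4, 0, 0, 0, 0, -0.6, 0, 0, 0, 0, -0.8, 0, 0, 0, 0, -0.95, 0, 0, 0, 0, -1, 0, 0, 0, 0, -1, 0, 0]}}

```text
clock: 4.42
tcp_pos: [0.4611, -0.3104, 0.2177]
orientation: [[0.337, 0.941, 0.002], [0.941, -0.337, -0.002], [-0.001, 0.003, -1.0]]
force: [-0.4, -0.9, -2.7]
grip_width: 0.0223
gripper_force: 45.0
```

```bash
python3 -c "
from h import *
go((.6094,.1827,.3))
s=get_state();print(s['joints'].round(3) if hasattr(s['joints'],'round') else s['joints'])"
```

```text
t 4.42 tcp [ 0.4611 -0.3104  0.2177] shift [ 5.141 -0.266 -0.829] turn -0.003 F [-0.4 -0.9 -2.7] w 0.0223 45.0
[-0.694  0.099  1.37  -0.     1.669 -0.35 ]
```

Emit:
{"method": "jog_arm", "body": {"steps": [0, 0, -0.15, 0, 0, 0.1, 0, -0.35, 0, 0, 0.3, 0, -0.5, 0, 0, 0.55, 0, -0.62, 0, 0, 0.8, 0, -0.7, 0, 0, 1, 0, -0.7, 0, 0]}}

```text
clock: 4.92
tcp_pos: [0.4949, -0.2145, 0.2868]
orientation: [[0.337, 0.941, 0.001], [0.941, -0.337, 0.0], [0.0, 0.001, -1.0]]
force: [0.2, -0.1, -2.1]
grip_width: 0.022
gripper_force: 45.0
```

Emit:
{"method": "jog_arm", "body": {"steps": [0.25, 0, 0, 0, 0, 0.5, 0, 0, 0, 0, 0.75, 0, 0, 0, 0, 1, 0, 0, 0, 0]}}

```text
clock: 5.25
tcp_pos: [0.5277, -0.1204, 0.284]
orientation: [[0.338, 0.941, -0.003], [0.941, -0.338, 0.001], [-0.0, -0.004, -1.0]]
force: [-1.4, -0.3, -2.8]
grip_width: 0.0225
gripper_force: 45.0
```

Emit:
{"method": "jog_arm", "body": {"steps": [0.25, 0, 0, 0, 0, 0.5, 0, 0, 0, 0, 0.75, 0, 0, 0, 0, 1, 0, 0, 0, 0]}}

```text
clock: 5.58
tcp_pos: [0.5615, -0.0263, 0.2839]
orientation: [[0.338, 0.941, -0.004], [0.941, -0.338, 0.0], [-0.001, -0.004, -1.0]]
force: [-0.0, -0.1, -2.7]
grip_width: 0.0221
gripper_force: 45.0
```

Emit:
{"method": "jog_arm", "body": {"steps": [0.25, 0, 0, 0, 0, 0.5, -0.05, 0, 0, 0, 0.75, -0.1, 0, 0, 0, 1, -0.15, 0, 0, 0]}}

```text
clock: 5.92
tcp_pos: [0.581, 0.0728, 0.2837]
orientation: [[0.338, 0.941, -0.004], [0.941, -0.338, -0.0], [-0.002, -0.004, -1.0]]
force: [0.6, -0.3, -2.0]
grip_width: 0.0222
gripper_force: 45.0
```

Emit:
{"method": "jog_arm", "body": {"steps": [0.25, 0, 0, 0, 0, 0.45, -0.05, 0, 0, 0, 0.65, -0.08, 0, 0, 0, 0.8, -0.1, 0, 0, 0, 0.8, -0.1, 0, 0, 0, 0.8, -0.1, 0, 0, 0]}}

```text
clock: 6.42
tcp_pos: [0.5987, 0.1505, 0.2846]
orientation: [[0.337, 0.942, -0.003], [0.942, -0.337, -0.001], [-0.002, -0.002, -1.0]]
force: [-1.0, -0.5, -2.6]
grip_width: 0.0223
gripper_force: 45.0
```

```bash
python3 -c "
from h import *
go((.6094,.1827,.25))
ims=[]
i=vision.camera_info('wrist')
for c in ('wrist','top','side'):
    im=vision.read_camera(c)[:,:,::-1]; ims.append(im)
    print(c,proj(c,(.6094,.1827,.117),i if c=='wrist' else None))
a=cv2.resize(ims[1][130:260,190:310],(360,390));b=cv2.resize(ims[2][120:260,190:330],(390,390))
W=np.zeros((600,800,3),np.uint8);W[:390,:360]=a;W[:390,370:760]=b;W[395:,:]=0
W[395:600,:280]=cv2.resize(ims[0],(280,210))[:205]
cv2.imwrite('pics/p1.png',W)"
```

```text
t 6.42 tcp [0.5987 0.1505 0.2846] shift [ 0.34  -0.007  0.346] turn -0.002 F [-1.  -0.5 -2.6] w 0.0223 45.0
wrist [282.44571294 159.09016208]
top [235.51372207 181.92145256]
side [244.98473973 214.13737252]
```

View pics/p1.png

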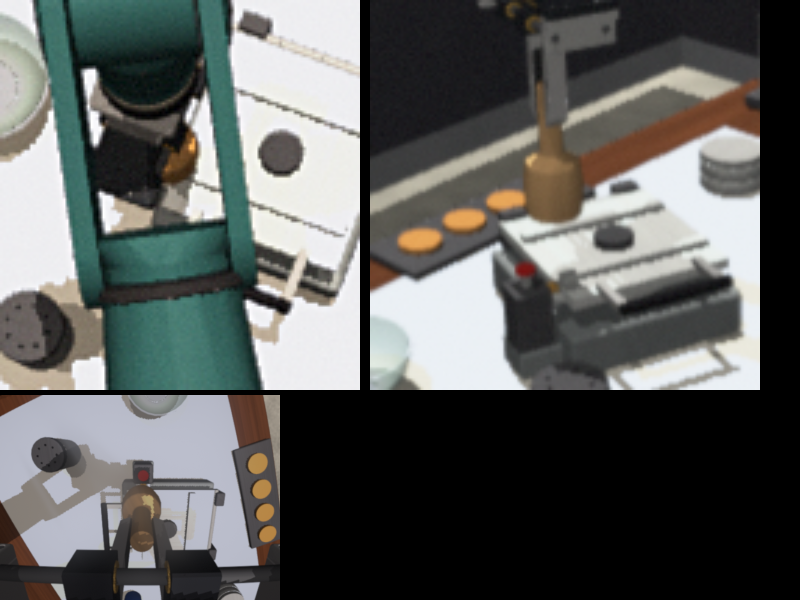

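The pin cap is red in the wrist view at about (286,160) full-res, against (282,159) predicted, so the pose is good to a few mm. The side view shows the mallet hanging upright from the fingers. Next I move over the pin and press down.

Emit:
{"method": "jog_arm", "body": {"steps": [0.15, 0.01, 0, 0, 0, 0.28, 0.01, 0.1, 0, 0, 0.34, 0.01, 0.25, 0, 0, 0.34, 0.01, 0.38, 0, 0, 0.34, 0.01, 0.44, 0, 0, 0.34, 0.01, 0.46, 0, 0, 0.34, 0.01, 0.46, 0, 0]}}

```text
clock: 7.15
tcp_pos: [0.6112, 0.1815, 0.2393]
orientation: [[0.338, 0.941, -0.002], [0.941, -0.338, -0.001], [-0.001, -0.001, -1.0]]
force: [0.0, -0.3, -2.1]
grip_width: 0.0221
gripper_force: 45.0
```

```bash
python3 -c "
from h import *
go((.6100,.1827,.2186))"
```

```text
t 7.15 tcp [0.6112 0.1815 0.2393] shift [ 0.007 -0.015  0.207] turn -0.004 F [ 0.  -0.3 -2.1] w 0.0221 45.0
```

Emit:
{"method": "jog_arm", "body": {"steps": [0, 0, 0.03, 0, 0, 0, 0, 0.06, 0, 0, 0, 0, 0.1, 0, 0, 0, 0, 0.13, 0, 0, 0, 0, 0.16, 0, 0, 0, 0, 0.18, 0, 0, 0, 0, 0.2, 0, 0, 0, 0, 0.2, 0, 0, 0, 0, 0.2, 0, 0]}}

```text
clock: 7.9
tcp_pos: [0.612, 0.182, 0.2234]
orientation: [[0.338, 0.941, 0.004], [0.941, -0.338, 0.001], [0.002, 0.004, -1.0]]
force: [-2.0, 0.3, 4.9]
grip_width: 0.0223
gripper_force: 45.0
```

Emit:
{"method": "jog_arm", "body": {"steps": [0, 0, 0.02, 0, 0, 0, 0, 0.04, 0, 0, 0, 0, 0.06, 0, 0, 0, 0, 0.08, 0, 0, 0, 0, 0.08, 0, 0, 0, 0, 0.08, 0, 0]}}

```text
clock: 8.4
tcp_pos: [0.6121, 0.1822, 0.2184]
orientation: [[0.337, 0.941, 0.007], [0.941, -0.337, 0.001], [0.004, 0.006, -1.0]]
force: [-3.8, 0.0, 12.5]
grip_width: 0.0219
gripper_force: 45.0
```

Emit:
{"method": "jog_arm", "body": {"steps": [0, 0, 0.02, 0, 0, 0, 0, 0.04, 0, 0, 0, 0, 0.06, 0, 0, 0, 0, 0.06, 0, 0, 0, 0, 0.06, 0, 0, 0, 0, 0.06, 0, 0]}}

```text
clock: 8.9
tcp_pos: [0.6124, 0.1826, 0.2182]
orientation: [[0.337, 0.941, 0.013], [0.941, -0.337, 0.003], [0.007, 0.011, -1.0]]
force: [-7.5, -0.9, 27.3]
grip_width: 0.0222
gripper_force: 45.1
```

Under about 30 N the pin stays put at 0.2182 (0.2186 expected at the stop), so it is fully down. Now I lift and carry the mallet to a free spot near (0.44,-0.11).

Emit:
{"method": "jog_arm", "body": {"steps": [0, 0, -0.1, 0, 0, 0, 0, -0.2, 0, 0, 0, 0, -0.4, 0, 0, 0, 0, -0.6, 0, 0, 0, 0, -0.8, 0, 0, 0, 0, -0.8, 0, 0, 0, 0, -0.8, 0, 0]}}

```text
clock: 9.48
tcp_pos: [0.612, 0.182, 0.2866]
orientation: [[0.338, 0.941, 0.002], [0.941, -0.338, 0.0], [0.001, 0.002, -1.0]]
force: [-0.9, -0.8, -2.7]
grip_width: 0.0221
gripper_force: 45.0
```

```bash
python3 -c "
from h import *
go((.44,-.11,.285))
im=vision.read_camera('side')[:,:,::-1]; cv2.imwrite('pics/s2.png',cv2.resize(im[130:280,190:340],(600,600)))
im=vision.read_camera('wrist')[:,:,::-1]; cv2.imwrite('pics/w2.png',im)
"
```

```text
t 9.48 tcp [0.612  0.182  0.2866] shift [-3.33  -0.633  0.012] turn -0.003 F [-0.9 -0.8 -2.7] w 0.0221 45.0
```

View pics/s2.png

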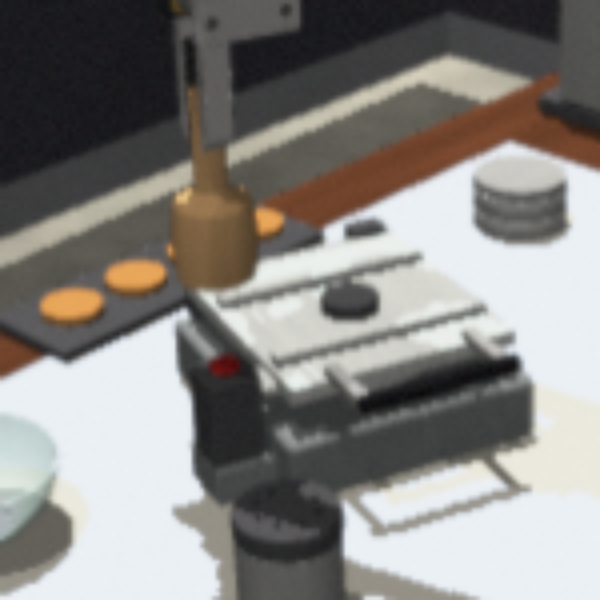

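The side crop shows the red cap (225,365) sitting low on the housing, the bolt no longer over the lid tab, and the mallet held upright. Carrying on to the free spot.

Emit:
{"method": "jog_arm", "body": {"steps": [-0.15, -0.03, 0, 0, 0, -0.4, -0.08, 0, 0, 0, -0.7, -0.13, 0, 0, 0, -1, -0.19, 0, 0, 0]}}

```text
clock: 9.92
tcp_pos: [0.5585, 0.0936, 0.283]
orientation: [[0.336, 0.942, -0.005], [0.942, -0.336, -0.001], [-0.002, -0.004, -1.0]]
force: [0.6, -0.5, -1.8]
grip_width: 0.0223
gripper_force: 45.0
```

Emit:
{"method": "jog_arm", "body": {"steps": [-0.3, -0.06, 0, 0, 0, -0.6, -0.11, 0, 0, 0, -0.8, -0.15, 0, 0, 0, -1, -0.19, 0, 0, 0]}}

```text
clock: 10.25
tcp_pos: [0.5065, 0.0054, 0.2838]
orientation: [[0.338, 0.941, -0.004], [0.941, -0.338, 0.0], [-0.001, -0.004, -1.0]]
force: [-0.3, -0.2, -2.0]
grip_width: 0.0222
gripper_force: 45.0
```

Emit:
{"method": "jog_arm", "body": {"steps": [-0.3, -0.06, 0, 0, 0, -0.6, -0.11, 0, 0, 0, -0.8, -0.15, 0, 0, 0, -1, -0.19, 0, 0, 0]}}

```text
clock: 10.58
tcp_pos: [0.455, -0.0821, 0.2839]
orientation: [[0.338, 0.941, -0.004], [0.941, -0.338, 0.001], [-0.0, -0.004, -1.0]]
force: [0.5, 0.5, -2.5]
grip_width: 0.0225
gripper_force: 45.0
```

Emit:
{"method": "jog_arm", "body": {"steps": [-0.15, -0.03, 0, 0, 0, -0.28, -0.06, 0, 0, 0, -0.33, -0.07, 0.15, 0, 0, -0.33, -0.07, 0.4, 0, 0, -0.33, -0.07, 0.65, 0, 0, -0.33, -0.07, 0.85, 0, 0, -0.33, -0.07, 0.98, 0, 0, -0.33, -0.07, 1, 0, 0, -0.33, -0.07, 1, 0, 0]}}

```text
clock: 11.33
tcp_pos: [0.4373, -0.1094, 0.1837]
orientation: [[0.338, 0.941, -0.005], [0.941, -0.338, 0.002], [0.0, -0.005, -1.0]]
force: [0.2, -0.1, -1.3]
grip_width: 0.022
gripper_force: 45.0
```

```bash
python3 -c "
from h import *
go((.44,-.11,.1166))
"
```

```text
t 11.33 tcp [ 0.4373 -0.1094  0.1837] shift [0.003 0.031 0.671] turn -0.003 F [ 0.2 -0.1 -1.3] w 0.022 45.0
```

Emit:
{"method": "jog_arm", "body": {"steps": [0, 0, 0.1, 0, 0, 0, 0, 0.25, 0, 0, 0, 0, 0.4, 0, 0, 0, 0, 0.5, 0, 0, 0, 0, 0.58, 0, 0, 0, 0, 0.62, 0, 0, 0, 0, 0.65, 0, 0, 0, 0, 0.67, 0, 0, 0, 0, 0.67, 0, 0, 0, 0, 0.67, 0, 0]}}

```text
clock: 12.17
tcp_pos: [0.4392, -0.11, 0.1198]
orientation: [[0.338, 0.941, 0.001], [0.941, -0.338, -0.0], [-0.0, 0.001, -1.0]]
force: [0.3, 0.1, -2.7]
grip_width: 0.022
gripper_force: 45.0
```

Emit:
{"method": "jog_arm", "body": {"steps": [0, 0, 0.01, 0, 0, 0, 0, 0.02, 0, 0, 0, 0, 0.03, 0, 0, 0, 0, 0.035, 0, 0, 0, 0, 0.035, 0, 0, 0, 0, 0.035, 0, 0]}}

```text
clock: 12.67
tcp_pos: [0.4391, -0.11, 0.1166]
orientation: [[0.338, 0.941, 0.001], [0.941, -0.338, -0.0], [-0.0, 0.001, -1.0]]
force: [-1.3, 0.3, 2.9]
grip_width: 0.0218
gripper_force: 45.0
```

Emit:
{"method": "jog_arm", "body": {"steps": [0, 0, 0, 0, 0.35, 0, 0, 0, 0, 0.5, 0, 0, 0, 0, 0.6, 0, 0, 0, 0, 0.6, 0, 0, 0, 0, 0.6, 0, 0, -0.05, 0, 0.6, 0, 0, -0.2, 0, 0.6, 0, 0, -0.4, 0, 0.6, 0, 0, -0.6, 0, 0.6, 0, 0, -0.8, 0, 0.6, 0, 0, -1, 0, 0.6, 0, 0, -1, 0, 0.6]}}

```text
clock: 13.67
tcp_pos: [0.4409, -0.1107, 0.2208]
orientation: [[0.338, 0.941, 0.008], [0.941, -0.337, -0.003], [-0.0, 0.009, -1.0]]
force: [0.3, 1.5, 0.6]
grip_width: 0.0562
gripper_force: 0.0
```

```bash
python3 -c "
from h import *
go((.4874,.0935,.2175))
im=vision.read_camera('side')[:,:,::-1]; cv2.imwrite('pics/s3.png',im)
im=vision.read_camera('wrist')[:,:,::-1]; cv2.imwrite('pics/w3.png',im)
"
```

```text
t 13.67 tcp [ 0.4409 -0.1107  0.2208] shift [ 2.079 -0.252  0.03 ] turn -0.003 F [0.3 1.5 0.6] w 0.0562 0.0
```

View pics/s3.png

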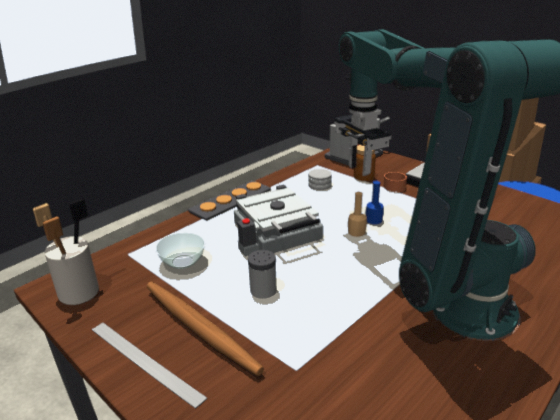

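The side picture shows the mallet upright at (357,215), beside the untouched blue one at (375,205). The pin is down at (246,222) and the bystanders have not moved. Moving on to the handle.

Emit:
{"method": "jog_arm", "body": {"steps": [0.1, 0, 0, 0, 0.4, 0.3, -0.05, 0, 0, 0.4, 0.6, -0.1, 0, 0, 0.4, 0.85, -0.13, 0, 0, 0.4, 1, -0.13, 0, 0, 0.4, 1, -0.13, 0, 0, 0.4, 1, -0.13, 0, 0, 0.4]}}

```text
clock: 14.35
tcp_pos: [0.4596, -0.0105, 0.214]
orientation: [[0.335, 0.942, -0.003], [0.942, -0.335, 0.0], [-0.001, -0.003, -1.0]]
force: [-0.0, -0.9, 0.2]
grip_width: 0.0374
gripper_force: 0.0
```

```bash
python3 -c "
from h import *
go((.4874,.0935,.2175))
i=vision.camera_info('wrist')
im=vision.read_camera('wrist')[:,:,::-1]; cv2.imwrite('pics/w4.png',im)
c,s=np.cos(PRESS[2]),np.sin(PRESS[2])
for P in ((-145,62,92),(-145,-62,92),(-145,0,92),(-60,125,102),(-95,90,86),(-95,-90,86)):
    print(P,proj('wrist',(PRESS[0]+(c*P[0]-s*P[1])/1e3,PRESS[1]+(s*P[0]+c*P[1])/1e3,P[2]/1e3),i).round(1))
print(vision.pinpoint('wrist','lid_grip'))
"
```

```text
t 14.35 tcp [ 0.4596 -0.0105  0.214 ] shift [ 1.073 -0.087 -0.036] turn -0.0 F [-0.  -0.9  0.2] w 0.0374 0.0
(-145, 62, 92) [271.7 -13.2]
(-145, -62, 92) [272.8 153.8]
(-145, 0, 92) [272.2  73.9]
(-60, 125, 102) [ 393.9 -111.3]
(-95, 90, 86) [339.1 -50.3]
(-95, -90, 86) [331.5 185.6]
[{'xy': [0.4911, 0.185], 'p': 0.57}]
```

View pics/w4.png

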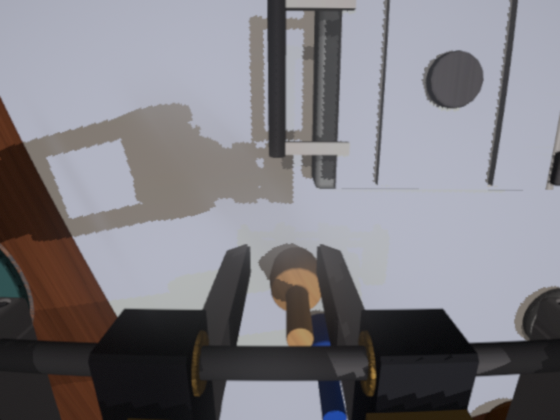

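The wrist picture shows the bar at column 277, with its near end at row 157 (predicted 272 and 154), so I shift the press estimate about 2.5 mm towards the hinge. The mallet stands at (295,280) behind. Next: go above the bar and descend.

Emit:
{"method": "jog_arm", "body": {"steps": [0.15, 0, 0, 0, 0.4, 0.4, -0.02, 0, 0, 0.4, 0.7, -0.04, 0, 0, 0.4, 0.95, -0.06, 0, 0, 0.4, 1, -0.06, 0.05, 0, 0.4, 1, -0.06, 0.1, 0, 0.4, 1, -0.06, 0.2, 0, 0.4, 1, -0.06, 0.3, 0, 0.4, 1, -0.06, 0.4, 0, 0.4, 1, -0.06, 0.5, 0, 0.4, 1, -0.06, 0.6, 0, 0.4, 1, -0.06, 0.7, 0, 0.4, 1, -0.06, 0.7, 0, 0.4, 1, -0.06, 0.7, 0, 0.4]}}

```text
clock: 15.62
tcp_pos: [0.4879, 0.0846, 0.1448]
orientation: [[0.338, 0.941, -0.002], [0.941, -0.338, -0.0], [-0.001, -0.002, -1.0]]
force: [0.1, 0.2, 0.2]
grip_width: 0.0378
gripper_force: 0.0
```

```bash
python3 -c "
from h import *
go((.4893,.0913,.092))
im=vision.read_camera('wrist')[:,:,::-1]; 
s=vision.read_camera('side')[:,:,::-1]
W=np.zeros((420,800,3),np.uint8);W[:300,:400]=cv2.resize(im,(400,300));W[:400,400:]=cv2.resize(s[150:250,250:350],(400,400));cv2.imwrite('pics/w5.png',W)
"
```

```text
t 15.62 tcp [0.4879 0.0846 0.1448] shift [ 0.068 -0.009  0.528] turn -0.003 F [0.1 0.2 0.2] w 0.0378 0.0
```

View pics/w5.png

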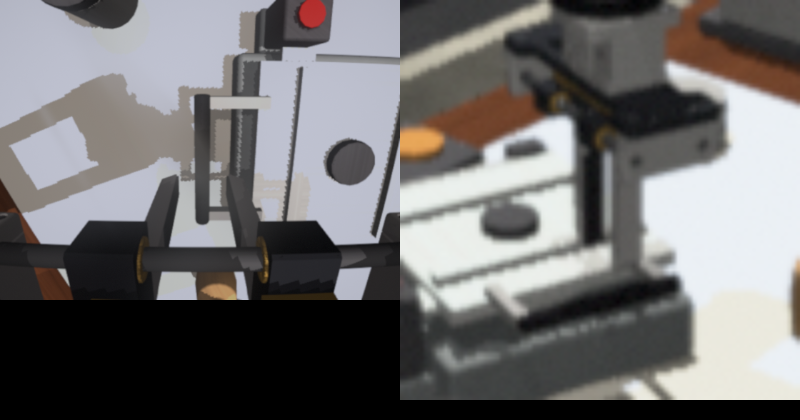

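The bar (column 203) lies midway between the fingertips (177 and 227). Descend and grip.

Emit:
{"method": "jog_arm", "body": {"steps": [0.03, 0, 0.1, 0, 0.4, 0.06, 0, 0.2, 0, 0.4, 0.06, 0, 0.3, 0, 0.4, 0.06, 0, 0.4, 0, 0.4, 0.06, 0, 0.48, 0, 0.4, 0.06, 0, 0.54, 0, 0.4, 0.06, 0, 0.55, 0, 0.4, 0.06, 0, 0.55, 0, 0.4, 0.06, 0, 0.55, 0, 0.4]}}

```text
clock: 16.47
tcp_pos: [0.4907, 0.0904, 0.091]
orientation: [[0.338, 0.941, 0.001], [0.941, -0.338, -0.0], [0.0, 0.001, -1.0]]
force: [0.4, -1.0, 0.7]
grip_width: 0.0372
gripper_force: 0.0
```

Emit:
{"method": "jog_arm", "body": {"steps": [0, 0, 0, 0, 0.1, 0, 0, 0, 0, 0, 0, 0, 0, 0, 0, 0, 0, 0, 0, 0, 0, 0, 0, 0, 0, 0, 0, 0, 0, 0, 0, 0, 0, 0, 0, 0, 0, 0, 0, 0], "grip_force": 30}}

```text
clock: 17.13
tcp_pos: [0.4898, 0.0907, 0.0911]
orientation: [[0.337, 0.941, -0.001], [0.941, -0.337, 0.0], [-0.0, -0.001, -1.0]]
force: [-5.7, 1.8, 4.8]
grip_width: 0.0129
gripper_force: 30.0
```

```bash
python3 -c "
from h import *
go((.4893,.0913,.092))
for a in range(0,61,5):
    t=np.radians(a);print(a,round((-.245*np.cos(t)+.012*np.sin(t)+.245)*10,3),round(-(.245*np.sin(t)+.012*np.cos(t)-.012)*10,3))
"
```

```text
t 17.13 tcp [0.4898 0.0907 0.0911] shift [ 0.004 -0.007 -0.009] turn -0.003 F [-5.7  1.8  4.8] w 0.0129 30.0
0 0.0 -0.0
5 0.02 -0.213
10 0.058 -0.424
15 0.115 -0.63
20 0.189 -0.831
25 0.28 -1.024
30 0.388 -1.209
35 0.512 -1.384
40 0.65 -1.547
45 0.802 -1.697
50 0.967 -1.834
55 1.143 -1.956
60 1.329 -2.062
```

Emit:
{"method": "jog_arm", "body": {"steps": [0, 0.0, -0.04, 0, 0, 0, 0.01, -0.12, 0, 0, 0, 0.02, -0.21, 0, 0, 0, 0.035, -0.3, 0, 0, 0, 0.058, -0.42, 0, 0, 0, 0.085, -0.53, 0, 0, 0, 0.115, -0.63, 0, 0, 0, 0.15, -0.73, 0, 0, 0, 0.189, -0.83, 0, 0, 0, 0.189, -0.83, 0, 0, 0, 0.189, -0.83, 0, 0]}}

```text
clock: 18.05
tcp_pos: [0.5074, 0.0844, 0.176]
orientation: [[0.337, 0.941, -0.002], [0.941, -0.337, 0.001], [0.0, -0.002, -1.0]]
force: [-6.6, 3.5, -0.9]
grip_width: 0.013
gripper_force: 30.0
```

```bash
cat >> h.py <<'E'
def ang(c=(.4898,.0907,.0911)):
    s=get_state();d=s['tcp_pos']-np.array(c);e=np.array([np.cos(PRESS[2]),np.sin(PRESS[2])]);x=-.245+d[:2]@e;z=.012+d[2]
    print('lid deg',np.degrees(np.arctan2(z,-x)-np.arctan2(.012,.245)),'r',np.hypot(x,z),'along',d[:2]@e,'up',d[2],'F',np.round(s['force'],1),'w',s['grip_width'],s['gripper_force'])
E
python3 -c "
from h import *
ang()"
```

```text
lid deg 20.37177335265721 r 0.2462102317137866 along 0.018658623922973953 up 0.0848971603098602 F [-6.6  3.5 -0.9] w 0.012972205251159684 29.99859720468521
```

Emit:
{"method": "jog_arm", "body": {"steps": [0, 0.02, -0.05, 0, 0, 0, 0.043, -0.098, 0, 0, 0, 0.091, -0.193, 0, 0, 0, 0.144, -0.287, 0, 0, 0, 0.199, -0.378, 0, 0, 0, 0.26, -0.467, 0, 0, 0, 0.323, -0.553, 0, 0, 0, 0.39, -0.636, 0, 0, 0, 0.461, -0.716, 0, 0, 0, 0.536, -0.793, 0, 0, 0, 0.613, -0.866, 0, 0, 0, 0.613, -0.866, 0, 0]}}

```text
clock: 19.05
tcp_pos: [0.5657, 0.0636, 0.2663]
orientation: [[0.337, 0.941, 0.003], [0.941, -0.337, 0.001], [0.002, 0.002, -1.0]]
force: [-9.6, 2.9, 7.1]
grip_width: 0.0129
gripper_force: 30.0
```

```bash
python3 -c "
from h import *
ang()"
```

```text
lid deg 45.900448027917555 r 0.24918070596804576 along 0.08055512300717456 up 0.17521353225007047 F [-9.6  2.9  7.1] w 0.012946229600768428 30.002402365207672
```

Emit:
{"method": "jog_arm", "body": {"steps": [0, 0.03, -0.04, 0, 0, 0, 0.075, -0.08, 0, 0, 0, 0.155, -0.15, 0, 0, 0, 0.24, -0.215, 0, 0, 0, 0.33, -0.28, 0, 0, 0, 0.42, -0.335, 0, 0, 0, 0.47, -0.365, 0, 0, 0, 0.51, -0.39, 0, 0, 0, 0.51, -0.39, 0, 0, 0, 0.51, -0.39, 0, 0]}}

```text
clock: 19.88
tcp_pos: [0.6142, 0.0462, 0.3039]
orientation: [[0.337, 0.941, 0.005], [0.941, -0.337, 0.0], [0.002, 0.005, -1.0]]
force: [-3.9, 2.8, 5.0]
grip_width: 0.0136
gripper_force: 30.0
```

```bash
python3 -c "
from h import *
ang()
c,s=np.cos(PRESS[2]),np.sin(PRESS[2])
def bar(a,y=0,r=.245,h=.012):
    t=np.radians(a);X=.100-r*np.cos(t)+h*np.sin(t)+.0025;Z=.08+r*np.sin(t)+h*np.cos(t)
    return PRESS[0]+c*X-s*y,PRESS[1]+s*X+c*y,Z
s3=vision.read_camera('side')[:,:,::-1].copy()
I=vision.camera_info('side')
for a in (57,60,63):
    print(a,[proj('side',bar(a,y),I).round(1).tolist() for y in(.062,-.062)],'plate edge corner L',proj('side',bar(a,.09,.195,.006),I).round(1), 'R',proj('side',bar(a,-.09,.195,.006),I).round(1))
print(vision.pinpoint('side','lid_grip'),proj('side',bar(60),I)/[560,420])
cv2.imwrite('pics/f.png',cv2.resize(s3[80:250,200:370],(600,600),interpolation=2))
"
```

```text
lid deg 60.52698574598316 r 0.25156336834552534 along 0.13208968127129275 up 0.21280077450473384 F [-3.9  2.8  5. ] w 0.01356307846314047 29.999662041664124
57 [[257.0, 146.1], [297.1, 138.1]] plate edge corner L [245.2 160.8] R [302.  148.8]
60 [[255.2, 142.7], [295.2, 134.9]] plate edge corner L [243.8 158. ] R [300.5 146.2]
63 [[253.4, 139.5], [293.2, 131.8]] plate edge corner L [242.5 155.4] R [299.  143.8]
[{'xy': [0.4957, 0.33], 'p': 0.66}] [0.4920367  0.33023078]
```

View pics/f.png

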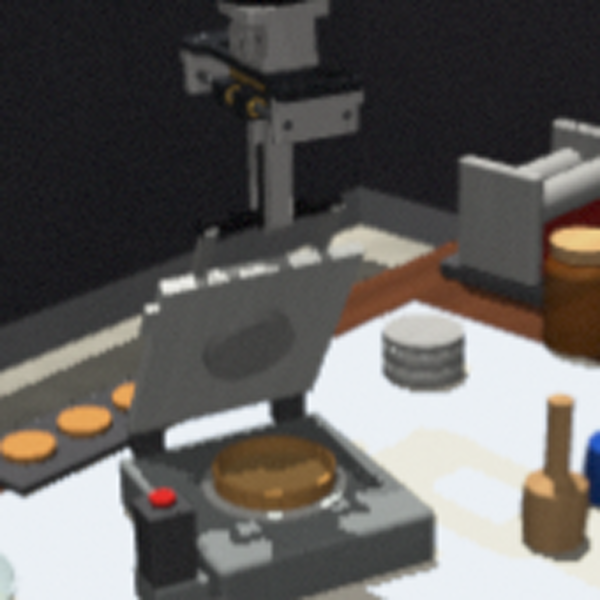

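Run:
```python
from h import *
c,s=np.cos(PRESS[2]),np.sin(PRESS[2])
def P(a,y,r,h,off=.0025):
    t=np.radians(a);X=.100-r*np.cos(t)+h*np.sin(t)+off;Z=.08+r*np.sin(t)+h*np.cos(t)
    return np.array((PRESS[0]+c*X-s*y,PRESS[1]+s*X+c*y,Z))
I=vision.camera_info('side');w=vision.camera_info('wrist')
for a in(56,58,60,62): print(a,'under L,R',proj('side',P(a,.09,.195,-.006),I).round(1),proj('side',P(a,-.09,.195,-.006),I).round(1),'hinge-end L',proj('side',P(a,.09,.005,-.006),I).round(1),'wrist bar',proj('wrist',P(a,0,.245,.012),w).round(1),'ends',proj('wrist',P(a,.062,.245,.012),w).round(1),proj('wrist',P(a,-.062,.245,.012),w).round(1))
o=[]
for k in range(3):
    im=vision.read_camera('wrist');a=vision.pinpoint('wrist','lid_grip');b0=vision.read_camera('side');b=vision.pinpoint('side','lid_grip')
    if a and b:
        pa=np.array(a[0]['xy'])*[560,420];pb=np.array(b[0]['xy'])*[560,420];print(a[0]['p'],pa.round(1),pb.round(1),tri([('wrist',pa),('side',pb)]))
print('top',[(d['p'],np.array(d['xy'])*[560,420]) for d in (vision.read_camera('top') is not None and vision.pinpoint('top','lid_grip'))],[proj('top',P(a,0,.245,.012)).round(1) for a in(57,60,63)])
print(P(60,0,.245,.012),'side lid box',[np.array(d['box'])*[560,420,560,420] for d in vision.spot_in('side','lid')[:1]])
# plate underside edge along the line midway: gray profile along predicted plate normal, right part
g=cv2.cvtColor(b0,cv2.COLOR_RGB2GRAY)
for col in (250,254,258,292,296,300): print(col,g[140:176,col].tolist())
cv2.imwrite('pics/wl.png',im[:,:,::-1])
h=cv2.cvtColor(im,cv2.COLOR_RGB2GRAY)
for row in (60,80,100,120): print('wrist',row,[int(v) for v in h[row,180:380:4]])
ang()
```

```text
56 under L,R [247.2 165.2] [304.2 152.9] hinge-end L [236.2 200.6] wrist bar [256.2 258.1] ends [253.3 144.8] [258.9 350.8]
58 under L,R [246.3 163.2] [303.2 151.1] hinge-end L [236.2 200.6] wrist bar [269.3 261.5] ends [267.7 145.7] [270.8 355.6]
60 under L,R [245.4 161.3] [302.3 149.3] hinge-end L [236.2 200.5] wrist bar [283.3 264.7] ends [283.1 146.5] [283.4 360.2]
62 under L,R [244.5 159.4] [301.3 147.5] hinge-end L [236.1 200.4] wrist bar [298.1 267.8] ends [299.5 147.4] [296.7 364.7]
0.82 [280.7 270.1] [276.9 135.8] (array([0.61258623, 0.04735492, 0.3060068 ]), [np.float64(0.00208108154942462), np.float64(0.0020810815494247538)])
0.73 [282.8 270. ] [275.8 137.8] (array([0.61429455, 0.04703149, 0.3009138 ]), [np.float64(0.00047219456375164525), np.float64(0.0004721945637516524)])
0.87 [281.9 270.4] [273.2 139.7] (array([0.61598982, 0.04997517, 0.29814983]), [np.float64(0.0050217470706443645), np.float64(0.005021747070644464)])
top [(0.61, array([282.688, 166.404]))] [array([282.5, 169.7]), array([284.1, 165.1]), array([285.7, 160.3])]
[0.61495239 0.04808934 0.29817622] side lid
[... 1440 characters left out ...]
 202, 203, 203, 203, 203, 203, 202, 203, 203, 202]
wrist 100 [197, 196, 196, 196, 195, 135, 147, 147, 144, 145, 144, 144, 144, 144, 145, 143, 143, 141, 84, 84, 85, 86, 85, 84, 86, 86, 88, 88, 88, 91, 187, 191, 191, 191, 181, 159, 159, 159, 158, 159, 157, 157, 156, 155, 155, 155, 154, 153, 155, 156]
wrist 120 [149, 163, 167, 185, 192, 176, 138, 143, 142, 142, 142, 102, 90, 88, 89, 102, 103, 93, 83, 82, 83, 82, 82, 82, 83, 84, 83, 84, 86, 88, 185, 189, 190, 190, 174, 157, 157, 156, 156, 163, 191, 191, 172, 158, 152, 152, 153, 152, 153, 173]
lid deg 60.44561738974497 r 0.2515840992190659 along 0.13176121434896065 up 0.21265871094650823 F [-4.7  2.8  5.1] w 0.013057876161208121 29.99985158443451
```

All the estimates agree on 59–60.5°: TCP geometry 59.8–60.5, wrist view 59.8, top view 59.2, and side edge 59.5 once its offset is taken out. The lid is held steady at a 30 N grip, the mallet is upright and the pin is down, so I hand in.

```bash
python3 -c "
from rig import arm
print(arm.finish_job())"
```

```text
the job is handed in; nothing more can be done
None
```

The job is handed in: the mallet drove the lock pin to its stop and now stands upright on the table, and the gripper is holding the lid steady at about 60° (measured 59–60.5°).

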